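# Seat the insert bat and set the cup for banding

### The arm

A 6-joint arm with a two-finger parallel gripper is mounted at the origin on the work surface. World frame = base frame: x ahead of the robot, y to its left, z up, the work surface at z = 0. Lengths are in m, angles in degrees, forces in N, time in s.
With the tool pointing down it reaches from about 0.25 to 0.725 m from the base axis. Payload 9.7 kg.
Tool frame: the origin (TCP) lies midway between the tips of the shut fingers; the grasp point (between the pads) lies bot.hold_point_z behind it (bot.hold_point_z is the distance from the TCP to the grasp point, in m); z points along the fingers, y is the line along which they close (so a half turn about z gives the same grasp; the last joint's range is limited). The gripper opens to 85 mm and grips with 20 to 120 N. Pads are 22 mm wide; open, the fingers measure 114 mm over their backs; the gripper's body (76 mm by 85 mm) begins 54 mm behind the grasp point. The pads swing forward as they close: fully open they stand 13 mm farther back than shut.
Start: joints at [-67.953, 4.979, 10.078, 95.1, 0, 90], TCP at [0.206, -0.51, 0.204] pointing down, gripper open.
Joint ranges: [-179.16, 179.16], [-48.56, 103.87], [-65.8, 70.77], [-126.05, 130.52], [-82.76, 87.17], [-180, 180]. Speed limits (degrees/s): [127.2, 127.2, 147.25, 180, 180, 180].

### API

Orientations are given as [roll, pitch, yaw] about the fixed x, y, z axes, in that order (R = Rz(yaw) Ry(pitch) Rx(roll)).
In Python, from workcell import bot, camera, camera_model, ticket gives the robot as it stands.
- The arm moves only by the tool send_rows, never from a script. Its argument "targets" is text: rows parted by semicolons, each of 5 numbers parted by spaces: the shift along the tool's x, y, z in mm, then the turn about the tool's z in degrees, then the closure in counts, from 0 (fully open) to 255 (shut). A call has 1 to 20 rows; each row is the pose to reach, as a shift and turn from the pose commanded when the call began, along the tool's axes at that moment; what a row does not reach only later rows make up. A row lasts 1/8 s, in which the tool goes at most 62.5 mm and 10.7 degrees, less where a joint would pass 70% of its speed; a pose out of reach is approached as far as the arm can. A call with a gripper value outside its range is refused whole. The fingers move at their own pace and stop on an object; "newtons" is the grip in N (left out, the last holds). Time passes only in rows, so rows that repeat a pose let the fingers close. It gives the time, the measured TCP pose, the force, the opening and the grip force at its end, in the units of the state.
- bot.get_obs(): the state, without advancing time (a new reading comes with each control period).
- camera(name): name is "scene" or "top" or "wrist"; returns the picture (400x640x3 uint8, blue, green, red); there is no depth.
- camera_model(name): a dict with "K" (3x3 intrinsics, pixels), "pose" (4x4, takes a point from camera to world coordinates); the wrist camera has in their place "T_tool_cam" (4x4, takes a point from camera to tool coordinates, whose origin is the TCP and whose axes are the flange's). Camera axes: x right, y down, z forward; pixel columns grow to the right and rows downward; lengths in m; the calibration is good to about 2 mm. A picture is of the moment at which its call begins: read the wrist's pose just before it. camera_model takes no time and is no camera call.
- ticket.job_done(): hands the job in; it is judged then, once.
The state is a dict: "time": time; "q": joint angles; "qd": joint speeds; "joint_efforts": joint torques, N m; "ee_pos": TCP position; "tcp_rot": TCP orientation; "wrist_force": force on the tool from outside, world axes, zero at the start; "torque": the same for the moment, N m; "opening": finger opening in m; "grasp_force": force on a finger pad.
Only numpy, scipy, OpenCV 4.12 (cv2) and the standard library are available. Lean on these libraries where they do the work, as an engineer would, in place of code of your own. Each camera call takes 0.05 s, during which the arm holds its last target. There are 200 camera calls.

### The job

Get the banding wheel ready for decorating the cup: slide the plaster insert disc across the wooden holder on the wheel, never lifting it clear, until it drops fully home and lies flat in the round recess. Then fetch the straight-sided cup from the ware board and stand it upright in the middle of the seated insert, setting it down rather than dropping it. Leave the bowl and the vase where they stand.

Things in the scene. Friction and masses are not known exactly. Their poses are not given: they have to be found in the camera images.
- pocket (a point): centre of the floor of the round recess in the middle of the wooden insert holder: 103 mm in diameter, 7 mm deep, flat floor, sharp rim. The holder's flat face is 7 mm above this point, about 92 mm above the bench. z up. A dark push-out hole 28 mm wide shows in the floor.
- head: turning head of the low cast banding wheel with the round wooden holder (plywood top, dark base board), 300 mm in diameter, fixed on top; origin on the axis, 37 mm below the recess floor. It turns freely about the vertical through the recess centre with slight drag (0.03 N m), so a push aimed at that centre does not turn it. The wheel's foot stays put. Two small pins show flush in its face.
- insert: off-white plaster disc, 100 mm in diameter, 10 mm thick, about 95 g; origin at the centre of its underside. Starts flat on the holder's face between recess and rim, overhanging the recess by 10 mm at most, at any bearing but the far side. Pushed by its edge to the recess it slides with 1 N or less, tips in nose first, meets the far wall and drops flat; its top is then 3 mm above the holder's face.
- cup: unglazed biscuit-fired beaker, straight-sided, 58 mm across and 78 mm tall, narrowing over the lowest 18 mm to a foot 44 mm across; open at the top, wall 4.5 mm, 130 g; origin at the centre of its underside, z up when standing. It starts upright on the ware board, in any of the board's three places (the places are about 125 mm apart).
- bowl: unglazed bowl standing on the ware board, 100 mm across its rim, 50 mm tall; origin at the centre of its underside.
- vase: unglazed round-bellied bud vase standing on the ware board, 66 mm across, 110 mm tall, thin neck 22 mm across; origin at the centre of its underside.
- ware_board: light wooden plank lying on the bench, 440 by 130 by 12 mm, long along its x; origin at the centre of its underside, so the pots stand 12 mm above it.
There are look-alikes about, which are no part of the job. What is shaped like the cup but green is not meant.

How it is judged (in metres and radians):
On the way, in this order (a step that is already met when the one before it is completed fails the run):
1. the insert has been slid into the recess and lies flat on its floor, with the cup not yet on it (horizontal distance between insert and pocket below 0.004 m and z of insert in the frame of pocket below 0.0018 m and angle between insert's own z axis and vertical below 0.03 rad and horizontal distance between cup and pocket above 0.06 m), for 0.3 s.
2. the cup stands on the seated insert (horizontal distance between cup and pocket below 0.01 m and contact force between cup and insert above 0.2 N and angle between cup's own z axis and vertical below 0.06 rad), for 0.2 s.
At the end, for the whole second after the job is handed in: The insert lies flat in the recess (centre within 4 mm of the recess centre, underside within 1.8 mm of its floor, level within 0.03 rad); the cup stands upright (within 0.05 rad) on the insert, its centre within 8 mm of the insert's centre; both are at rest (horizontal distance between insert and pocket below 0.004 m and z of insert in the frame of pocket below 0.0018 m and angle between insert's own z axis and vertical below 0.03 rad and horizontal distance between cup and insert below 0.008 m and z of cup in the frame of insert between 0.008 and 0.013 m and angle between cup's own z axis and vertical below 0.05 rad and linear speed of each of cup, insert below 0.02 m/s); the robot touches nothing.
It fails at once if the insert is lifted clear of the holder (more than 15 mm above its face) (z of insert in the frame of pocket above 0.022 m).
It fails at once if the cup is dropped (falls free from more than about 12 mm) (contact force between the fingers and cup below 0.01 N and linear speed of cup above 0.48 m/s).
It fails at once if the bowl or the vase is shifted by more than 30 mm (distance of any of bowl, vase from where it was at the start of the episode above 0.03 m).
It also fails if it takes over 58 s, if anything falls off the work surface, if the arm or the gripper's body presses on something with over 40 N, if the wrist force passes 120 N, or if a joint passes its speed limit or range.

## Working session

There is one attempt and no reset: what is moved stays moved. The work goes in short steps, Python scripts to look and compute and a tool call to move; the robot and the scene stay as the last step left them, time stands still between calls to the robot, and variables do not carry over. Pictures are saved under pics/ and viewed, at most 10 in all, crops included, and the job is handed in when it is done.

Besides the shell and the picture viewer there is one more tool, called after "Call:" by a JSON object that holds its "name" and its "arguments". send_rows: Moves the arm, as the interface text tells. Its arguments: {"type":"object","properties":{"targets":{"type":"string"},"newtons":{"type":"number"}},"required":["targets"]}

```bash
mkdir -p pics
cat > h.py <<'E'
import numpy as np, cv2
from workcell import bot, camera, camera_model, ticket
from scipy.spatial.transform import Rotation as R
def ray(name,uv,z,obs=None):
    m=camera_model(name); K=np.array(m["K"])
    if name=="wrist":
        T=np.eye(4); T[:3,:3]=R.from_euler('xyz',obs["tcp_rot"],degrees=True).as_matrix(); T[:3,3]=obs["ee_pos"]
        P=T@np.array(m["T_tool_cam"])
    else: P=np.array(m["pose"])
    uv=np.atleast_2d(np.array(uv,float))
    d=(P[:3,:3]@np.linalg.inv(K)@np.c_[uv,np.ones(len(uv))].T).T
    o=P[:3,3]
    return o+d*((z-o[2])/d[:,2])[:,None]
E
python3 - <<'E'
from h import *
o=bot.get_obs();print(o,bot.hold_point_z)
for n in("top","scene"):
    cv2.imwrite(f"pics/{n}0.png",camera(n)); print(camera_model(n))
print(camera_model("wrist"))
E
```

```text
{'time': 0.0, 'q': array([-6.79535688e+01,  5.01183826e+00,  1.00344578e+01,  9.50997923e+01,
       -3.32592947e-04,  8.99998712e+01]), 'qd': array([ 0.04489638, -0.05772426,  0.08410409, -0.01449019,  0.06128334,
       -0.0269131 ]), 'joint_efforts': array([-5.63962549e-04, -5.20389032e+01,  4.64800966e+01,  1.61484873e-02,
       -6.43950693e-05, -1.05104218e-05]), 'ee_pos': array([ 0.20634501, -0.50953743,  0.20347605]), 'tcp_rot': array([-1.79922827e+02,  3.32419201e-04,  2.20465604e+01]), 'wrist_force': array([ 0.94875897, -0.23939828,  0.59619215]), 'torque': array([-0.00197512, -0.02211534,  0.00787907]), 'grasp_force': 0.0, 'opening': 0.08559547009713349} 0.0187
{'K': array([[481.94234817,   0.        , 321.53265653],
       [  0.        , 481.94234817, 193.00966538],
       [  0.        ,   0.        ,   1.        ]]), 'pose': array([[-0.02566926, -0.99777414,  0.06154551,  0.36621705],
       [-0.99935827,  0.02407397, -0.02652347,  0.14559456],
       [ 0.02498279, -0.06218686, -0.9977518 ,  1.3132548 ],
       [ 0.        ,  0.        ,  0.        ,  1.        ]])}
{'K'
[... 227 characters left out ...]
      [ 0.84573177,  0.338722  , -0.41231685,  0.6824886 ],
       [ 0.0218051 , -0.79398797, -0.60754229,  0.93625315],
       [ 0.        ,  0.        ,  0.        ,  1.        ]])}
{'K': array([[276.62314555,   0.        , 319.5234747 ],
       [  0.        , 276.62314555, 198.08249801],
       [  0.        ,   0.        ,   1.        ]]), 'T_tool_cam': array([[-2.41779973e-04, -9.59702255e-01, -2.81018724e-01,
         7.14347585e-02],
       [ 9.99999937e-01, -3.05324219e-04,  1.82337968e-04,
        -8.86792744e-05],
       [-2.60791981e-04, -2.81018662e-01,  9.59702268e-01,
        -1.70601440e-01],
       [ 0.00000000e+00,  0.00000000e+00,  0.00000000e+00,
         1.00000000e+00]])}
```

View pics/top0.png

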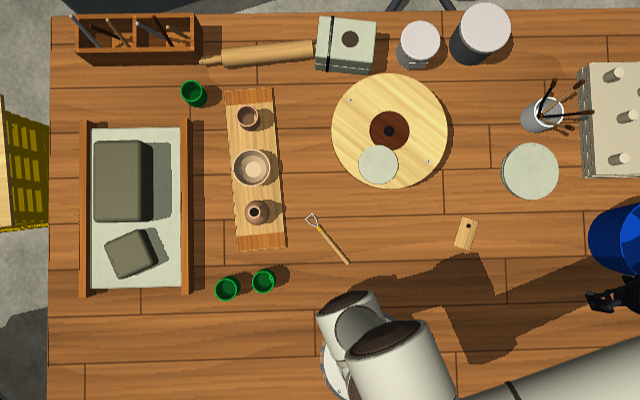

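View pics/scene0.png

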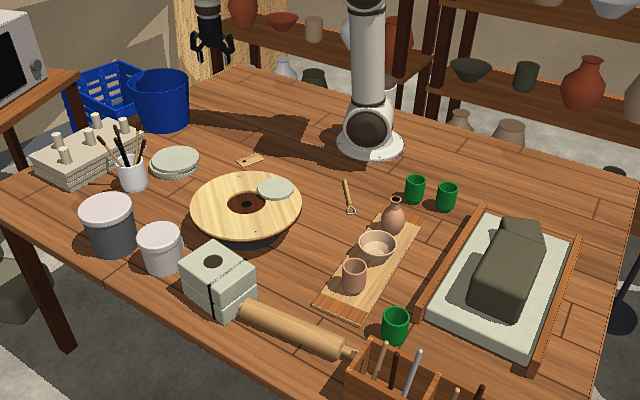

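The top view shows the holder at about (390,130) with a brown recess, the insert at (378,164), the cup at (248,118), the bowl at (252,168) and the vase at (257,212). Next I'll measure these.

```bash
cat > m.py <<'E'
from h import *
from scipy.optimize import least_squares
def circ(p):
    f=lambda c:np.hypot(p[:,0]-c[0],p[:,1]-c[1])-c[2]
    return least_squares(f,[*p.mean(0),.05],loss='soft_l1',f_scale=.001).x
def big(m,box):
    k=np.zeros_like(m);x0,y0,x1,y1=box;k[y0:y1,x0:x1]=m[y0:y1,x0:x1]
    c=max(cv2.findContours(k,cv2.RETR_EXTERNAL,cv2.CHAIN_APPROX_NONE)[0],key=cv2.contourArea);return c[:,0].astype(float)
E
python3 - <<'E'
from m import *
im=cv2.imread("pics/top0.png");hsv=cv2.cvtColor(im,cv2.COLOR_BGR2HSV)
for p in [(378,164),(390,130),(375,125),(400,115),(420,100),(248,118),(248,110),(256,118),(268,100),(390,135),(460,100)]: print(p,hsv[p[1],p[0]])
S=hsv[...,1]; V=hsv[...,2]
ins=((S<70)&(V>150)).astype(np.uint8)
c=big(ins,(350,135,405,190)); C=circ(ray("top",c,.102)[:,:2]); print("insert",C)
rec=((V<140)).astype(np.uint8)
c=big(rec,(355,100,425,150)); p=ray("top",c,.092)[:,:2]
p=p[np.hypot(*(p-C[:2]).T)>.056]; print("recess",circ(p),len(p))
E
python3 - <<'E'
import cv2
im=cv2.imread("pics/top0.png")
a=cv2.resize(im[80:230,225:290],None,fx=4,fy=4,interpolation=cv2.INTER_NEAREST)
b=cv2.resize(im[65:195,325:455],None,fx=4,fy=4,interpolation=cv2.INTER_NEAREST)
b=cv2.copyMakeBorder(b,0,80,0,0,cv2.BORDER_CONSTANT)
cv2.imwrite("pics/crop.png",cv2.hconcat([a,b]))
E
```

```text
(378, 164) [ 32  38 208]
(390, 130) [98 46 22]
(375, 125) [ 10 193  91]
(400, 115) [ 10 174  97]
(420, 100) [ 22 114 238]
(248, 118) [ 13 122 125]
(248, 110) [ 13 116  68]
(256, 118) [ 16 102 236]
(268, 100) [ 15 188 184]
(390, 135) [105  64  24]
(460, 100) [ 14 161 171]
insert [ 0.51091115 -0.03105543  0.04877047]
recess [ 0.59840585 -0.06437051  0.05005352] 92
```

View pics/crop.png

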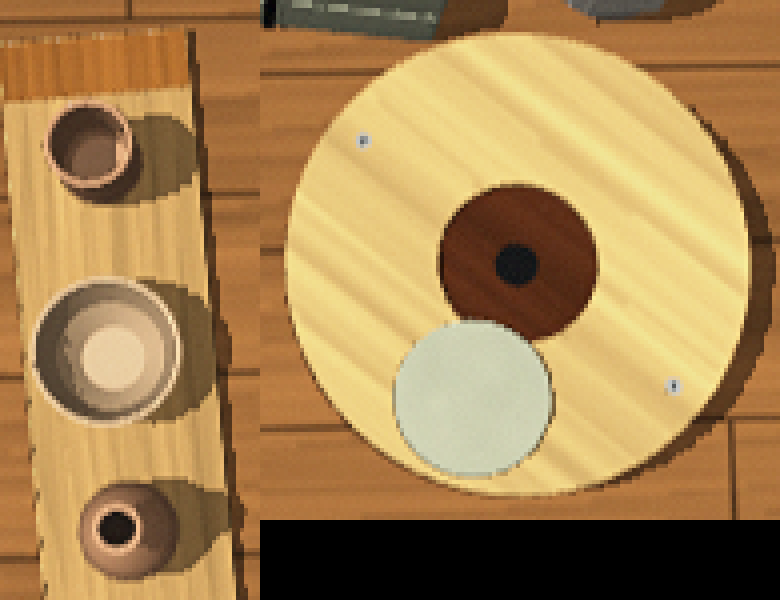

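The crop shows the insert overlapping the lower left of the recess, with the recess otherwise clear. The plan is to hover behind the insert, along the line from recess to insert, with the fingers part closed so they give two contacts.

Call:
{"name": "send_rows", "arguments": {"targets": "100 -90 0 10 160;200 -180 0 20 160;300 -270 0 30 160;418 -370 0 42.9 160;418 -370 0 42.9 160;418 -370 0 42.9 160;418 -370 0 42.9 160;418 -370 0 42.9 160;418 -370 0 42.9 160;418 -370 0 42.9 160;418 -370 0 42.9 160;418 -370 0 42.9 160;418 -370 0 42.9 160;418 -370 0 42.9 160"}}

```text
time: 1.85
ee_pos: [0.4252, -0.1099, 0.2043]
tcp_rot: [-177.3, 0.1, -16.4]
wrist_force: [-0.5, -0.3, 0.4]
opening: 0.0315
grasp_force: 0.0
```

Run:
```python
from m import *
o=bot.get_obs();im=camera("wrist");cv2.imwrite("pics/w1.png",im);cv2.imwrite("pics/top1.png",camera("top"))
print(o["time"],o["ee_pos"],o["tcp_rot"],o["opening"])
hsv=cv2.cvtColor(im,cv2.COLOR_BGR2HSV);S=hsv[...,1];V=hsv[...,2]
ins=((S<70)&(V>150)).astype(np.uint8)
try:
  c=big(ins,(0,0,640,400)); print(c.min(0),c.max(0),circ(ray("wrist",c,.102,o)[:,:2]))
  rec=((V<140)&(S>60)).astype(np.uint8); c=big(rec,(150,0,500,250));print(c.min(0),c.max(0))
except Exception as e: print(e)
```

```text
1.85 [ 0.42524486 -0.10986397  0.2043244 ] [-1.77265934e+02  1.01114912e-01 -1.63744763e+01] 0.031508982294355704
[171.  75.] [272. 180.] [ 0.51022834 -0.02982032  0.04968372]
[175.   0.] [499. 249.]
```

View pics/w1.png

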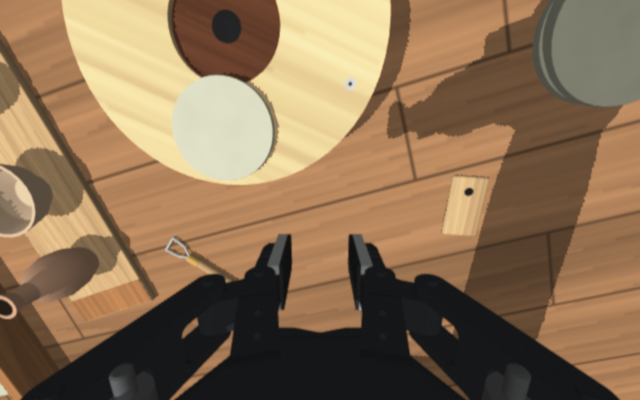

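The wrist view shows the insert at (222,128), the recess above it with its hole at (226,26), and clear fingers at (320,270). The wrist view's insert position matches the top view. The arm is still moving, so I'll let it settle.

Call:
{"name": "send_rows", "arguments": {"targets": "0 -40 0 2 160;0 -40 0 2 160;0 -40 0 2 160;0 -40 0 2 160"}}

```text
time: 2.45
ee_pos: [0.4279, -0.1009, 0.2062]
tcp_rot: [-175.9, 0.2, -16.1]
wrist_force: [-0.0, 0.1, 0.2]
opening: 0.0317
grasp_force: 0.0
```

```bash
cat >> m.py <<'E'
def go(x,y,z,yaw,o=None):
    o=o or bot.get_obs();p=o["ee_pos"];a=np.radians(o["tcp_rot"][2]);d=np.array([x,y,z])-p
    print("t",o["time"],p.round(4),o["tcp_rot"].round(2),"op",o["opening"],"F",o["wrist_force"].round(2))
    print("shift",1000*np.array([d[0]*np.cos(a)+d[1]*np.sin(a),d[0]*np.sin(a)-d[1]*np.cos(a),-d[2]]).round(4),"turn",o["tcp_rot"][2]-yaw)
E
python3 - <<'E'
from m import *
go(.450,-.008,.2,-20.9)
o=bot.get_obs();im=camera("wrist")
hsv=cv2.cvtColor(im,cv2.COLOR_BGR2HSV);S=hsv[...,1];V=hsv[...,2]
ins=((S<70)&(V>150)).astype(np.uint8)
c=big(ins,(100,0,500,240));C=circ(ray("wrist",c,.102,o)[:,:2]);print("insert",C)
w=(V<140).astype(np.uint8)&(hsv[...,0]<14)
c=big(w.astype(np.uint8),(100,0,500,200)); c=c[c[:,1]>1];p=ray("wrist",c,.092,o)[:,:2];p=p[(np.hypot(*(p-C[:2]).T)>.056)&(np.hypot(*(p-[.598,-.064]).T)<.06)];print("recess",len(p),circ(p))
# holder outer rim in top view
im=cv2.imread("pics/top0.png");hsv=cv2.cvtColor(im,cv2.COLOR_BGR2HSV)
c=big(((hsv[...,2]>190)).astype(np.uint8),(320,65,460,200));print("rim top",circ(ray("top",c,.092)[:,:2]))
# scene recess
im=cv2.imread("pics/scene0.png");hsv=cv2.cvtColor(im,cv2.COLOR_BGR2HSV)
c=big(((hsv[...,2]>165)&(hsv[...,1]<160)).astype(np.uint8),(185,165,305,245));print("rim scene",circ(ray("scene",c,.092)[:,:2]))
E
```

```text
t 2.45 [ 0.4279 -0.1009  0.2062] [-175.92    0.22  -16.11] op 0.03172330076655219 F [-0.01  0.11  0.19]
shift [ -4.5 -95.4   6.2] turn 4.7925285922995755
insert [ 0.51020699 -0.0298275   0.04964749]
recess 152 [ 0.59680915 -0.06452296  0.04932025]
rim top [ 0.59928135 -0.0644412   0.14903269]
rim scene [ 0.58144972 -0.07001238  0.16639035]
```

Run:
```python
from m import *
o=bot.get_obs();print(o["q"].round(2),o["qd"].round(2),o["joint_efforts"].round(2))
```

```text
[-16.16  -9.82  -4.07  95.98   4.08 179.94] [-0.04  0.07  0.02  0.06  0.    0.12] [ 2.000e-02 -3.552e+01  4.637e+01  5.000e-02  2.300e-01  0.000e+00]
```

Call:
{"name": "send_rows", "arguments": {"targets": "0 0 0 0 160;0 0 0 0 160"}}

```text
time: 2.75
ee_pos: [0.4279, -0.1009, 0.2063]
tcp_rot: [-175.9, 0.2, -16.1]
wrist_force: [-0.8, 0.5, -0.6]
opening: 0.0317
grasp_force: 0.0
```

Run:
```python
from m import *
o=bot.get_obs();print(o["q"].round(2),o["qd"].round(2));go(.450,-.008,.2,-20.9)
```

```text
[-16.17  -9.82  -4.07  95.98   4.08 179.94] [-0.01 -0.02 -0.03  0.03  0.09 -0.03]
t 2.75 [ 0.4279 -0.1009  0.2063] [-175.92    0.22  -16.11] op 0.031663673909508576 F [-0.77  0.53 -0.64]
shift [ -4.6 -95.4   6.3] turn 4.790235016661079
```

Joint 6 is at its limit, so I'll use the half-turn grasp (yaw 159) instead.

Call:
{"name": "send_rows", "arguments": {"targets": "0 0 0 -10 160;0 0 0 -20 160;0 -10 0 -30 160;0 -20 0 -40 160;0 -30 0 -50 160;0 -40 0 -60 160;0 -50 0 -70 160;0 -60 0 -80 160;0 -70 0 -90 160;0 -80 0 -100 160;-4 -90 0 -110 160;-4 -95 0 -120 160;-4 -95 0 -130 160;-4 -95 0 -140 160;-4 -95 0 -150 160;-4 -95 0 -160 160;-4 -95 0 -170 160;-4 -95 0 -175 160;-4 -95 0 -175 160;-4 -95 0 -175 160"}}

```text
time: 5.25
ee_pos: [0.4504, -0.0088, 0.213]
tcp_rot: [176.0, -0.6, 158.8]
wrist_force: [0.8, 0.1, -0.1]
opening: 0.032
grasp_force: 0.0
```

Run:
```python
from m import *
o=bot.get_obs();print(o["q"].round(2),o["qd"].round(2));go(.450,-.008,.12,159.1)
```

```text
[-3.91 -9.13 -2.72 95.77  4.04 17.34] [ 0.08 -0.05 -0.09  0.03 -0.03 -0.33]
t 5.25 [ 0.4504 -0.0088  0.213 ] [175.95  -0.59 158.79] op 0.031967867345549884 F [ 0.77  0.14 -0.09]
shift [ 0.6  0.6 93. ] turn -0.3139784969552011
```

A 4° tilt remains in the commanded pose. That's acceptable if the push and the grasp are chosen around it. I'll switch the helper to the full rotation.

```bash
cat >> m.py <<'E'
def go(x,y,z,yaw=None):
    o=bot.get_obs();p=o["ee_pos"];M=R.from_euler('xyz',o["tcp_rot"],degrees=True).as_matrix()
    print("t",o["time"],p.round(4),o["tcp_rot"].round(2),"op",round(o["opening"],4),"F",o["wrist_force"].round(2),"lean",M[:,2].round(3))
    print("shift",(1000*M.T@(np.array([x,y,z])-p)).round(1), "" if yaw is None else ("turn",o["tcp_rot"][2]-yaw))
E
python3 - <<'E'
from m import *
go(.443,-.004,.094,158.7)
go(.541,-.0423,.094)
E
```

```text
t 5.25 [ 0.4504 -0.0088  0.213 ] [175.95  -0.59 158.79] op 0.032 F [ 0.77  0.14 -0.09] lean [ 0.016  0.07  -0.997]
shift [  7.4  -6.6 118.9] ('turn', np.float64(0.0860215030448046))
t 5.25 [ 0.4504 -0.0088  0.213 ] [175.95  -0.59 158.79] op 0.032 F [ 0.77  0.14 -0.09] lean [ 0.016  0.07  -0.997]
shift [-97.8  -6.8 117.8]
```

Call:
{"name": "send_rows", "arguments": {"targets": "7.4 -6.6 30 0 255;7.4 -6.6 70 0 255;7.4 -6.6 100 0 255;7.4 -6.6 110 0 255;7.4 -6.6 118 0 255;7.4 -6.6 118 0 255;7.4 -6.6 118 0 255"}}

```text
time: 6.12
ee_pos: [0.4436, -0.0041, 0.0959]
tcp_rot: [175.9, -0.5, 158.9]
wrist_force: [-0.2, 0.5, -0.1]
opening: 0.0001
grasp_force: 0.0
```

Run:
```python
from m import *
go(.541,-.0423,.094)
im=camera("wrist");cv2.imwrite("pics/w2.png",im)
```

```text
t 6.125 [ 0.4436 -0.0041  0.0959] [175.93  -0.5  158.89] op 0.0001 F [-0.17  0.52 -0.13] lean [ 0.017  0.069 -0.997]
shift [-104.7   -0.6    1. ]
```

View pics/w2.png

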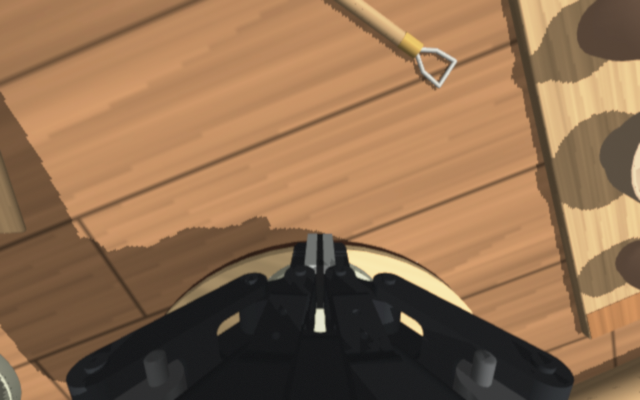

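The closed fingers stand at the holder's near edge (320,250), with the insert directly behind them. I'll push most of the way and then check with the top camera.

Call:
{"name": "send_rows", "arguments": {"targets": "-5 0 1 0 255;-10 0 1 0 255;-15 0 1 0 255;-20 0 1 0 255;-25 0 1 0 255;-30 0 1 0 255;-35 0 1 0 255;-40 -0.3 1 0 255;-45 -0.3 1 0 255;-50 -0.3 1 0 255;-55 -0.3 1 0 255;-60 -0.3 1 0 255;-65 -0.3 1 0 255;-70 -0.3 1 0 255;-70 -0.3 1 0 255"}}

```text
time: 8.05
ee_pos: [0.5084, -0.0295, 0.0931]
tcp_rot: [176.0, -0.6, 158.9]
wrist_force: [0.2, 1.5, 0.3]
opening: -0.0
grasp_force: 0.0
```

Run:
```python
from m import *
go(.541,-.0423,.094)
im=camera("top");s=camera("scene")
a=cv2.resize(im[65:195,325:455],(520,520),interpolation=cv2.INTER_NEAREST)
b=s[150:280,180:310]; b=cv2.resize(b,(280,280))
b=cv2.copyMakeBorder(b,0,240,0,0,cv2.BORDER_CONSTANT)
cv2.imwrite("pics/p1.png",cv2.hconcat([a,b]))
```

```text
t 8.05 [ 0.5084 -0.0295  0.0931] [175.95  -0.59 158.9 ] op -0.0 F [0.23 1.54 0.3 ] lean [ 0.016  0.07  -0.997]
shift [-35.   -0.1  -1.3]
```

View pics/p1.png

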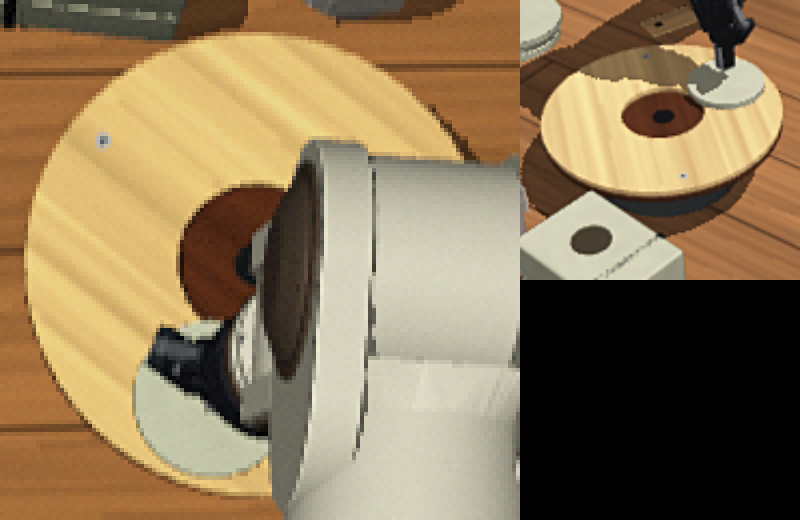

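Run:
```python
from m import *
o=bot.get_obs()
def proj(n,X):
    m=camera_model(n);P=np.linalg.inv(np.array(m["pose"]));c=P[:3,:3]@X+P[:3,3];u=m["K"]@c;return (u[:2]/u[2]).round(1)
for z in (.093,.102,.13): print(z,[proj(n,np.r_[o["ee_pos"][:2],z]) for n in("top","scene")])
s=camera("scene");s0=cv2.imread("pics/scene0.png")
cv2.imwrite("pics/s1.png",cv2.resize(cv2.hconcat([s0[160:250,230:310],s[160:250,230:310]]),None,fx=5,fy=5,interpolation=cv2.INTER_NEAREST))
for im in (s0,s):
    h=cv2.cvtColor(im,cv2.COLOR_BGR2HSV)
    c=big(((h[...,1]<75)&(h[...,2]>150)).astype(np.uint8),(240,165,305,215));print(c.min(0),c.max(0))
```

```text
0.093 [array([376.6, 165.6]), array([275.5, 189. ])]
0.102 [array([377.1, 165.2]), array([275.4, 186.4])]
0.13 [array([378.7, 163.8]), array([275. , 178.2])]
[258. 177.] [293. 199.]
[258. 177.] [293. 199.]
```

View pics/s1.png

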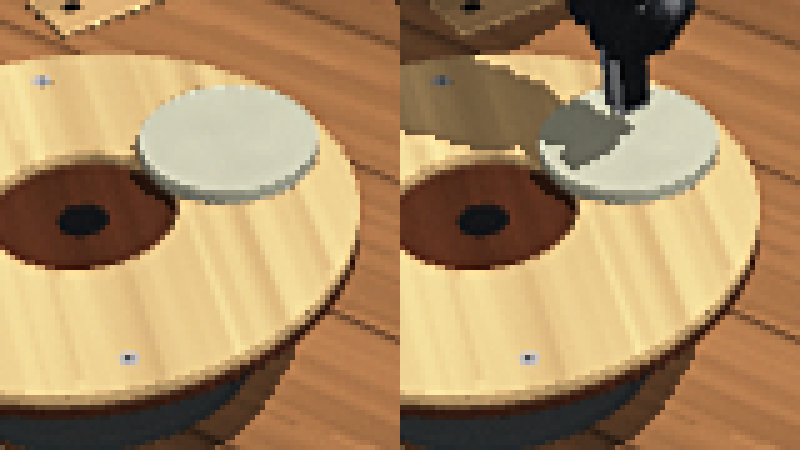

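The right half shows the finger tips hovering above the insert at scene pixel (275,182). The projection expected row 189, so the insert hasn't moved and the real tips sit higher than reported. I'll touch down gently on the insert to find the true tip offset.

Call:
{"name": "send_rows", "arguments": {"targets": "0 0 2 0 255;0 0 3 0 255;0 0 4 0 255;0 0 4 0 255"}}

```text
time: 8.7
ee_pos: [0.5082, -0.0291, 0.0891]
tcp_rot: [176.0, -0.6, 158.9]
wrist_force: [-0.4, -0.1, 0.6]
opening: -0.0002
grasp_force: 0.0
```

Call:
{"name": "send_rows", "arguments": {"targets": "0 0 2 0 255;0 0 4 0 255;0 0 6 0 255;0 0 6 0 255"}}

```text
time: 9.2
ee_pos: [0.5083, -0.0287, 0.083]
tcp_rot: [176.0, -0.6, 158.9]
wrist_force: [0.2, -0.0, 0.2]
opening: -0.0001
grasp_force: 0.0
```

Call:
{"name": "send_rows", "arguments": {"targets": "0 0 1 0 255;0 0 2 0 255;0 0 2 0 255"}}

```text
time: 9.57
ee_pos: [0.5084, -0.0286, 0.0812]
tcp_rot: [176.0, -0.6, 158.9]
wrist_force: [0.9, 0.2, -0.0]
opening: 0.0001
grasp_force: 0.0
```

Call:
{"name": "send_rows", "arguments": {"targets": "0 0 1 0 255;0 0 2 0 255;0 0 2 0 255"}}

```text
time: 9.95
ee_pos: [0.5084, -0.0284, 0.0791]
tcp_rot: [176.0, -0.6, 158.9]
wrist_force: [-0.5, 0.1, 0.1]
opening: 0.0001
grasp_force: 0.0
```

Run:
```python
from m import *
go(.443,-.004,.1)
s=camera("scene");w=camera("wrist")
cv2.imwrite("pics/s2.png",cv2.hconcat([cv2.resize(s[140:250,220:310],(450,550),interpolation=cv2.INTER_NEAREST),cv2.copyMakeBorder(w[200:400,150:490],0,350,0,0,cv2.BORDER_CONSTANT)]))
```

```text
t 9.95 [ 0.5084 -0.0284  0.0791] [175.95  -0.59 158.9 ] op 0.0001 F [-0.53  0.11  0.15] lean [ 0.016  0.07  -0.997]
shift [ 70.    0.7 -20.2]
```

View pics/s2.png

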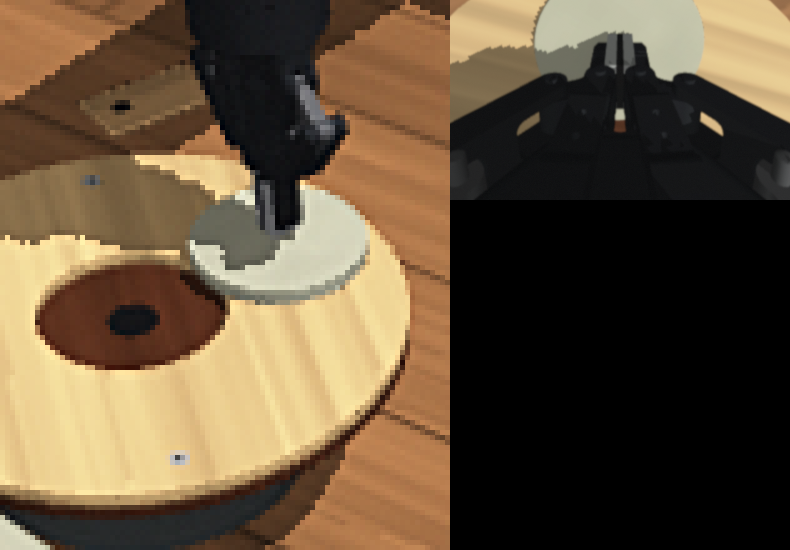

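The tips now appear to be just at the insert's top, at scene pixel (276,186). I'll keep feeling downward.

Call:
{"name": "send_rows", "arguments": {"targets": "0 0 1 0 255;0 0 1.5 0 255;0 0 1.5 0 255"}}

```text
time: 10.42
ee_pos: [0.5084, -0.0283, 0.0777]
tcp_rot: [176.0, -0.6, 158.9]
wrist_force: [0.1, -0.8, -1.3]
opening: -0.0
grasp_force: 0.0
```

Call:
{"name": "send_rows", "arguments": {"targets": "0 0 1 0 255;0 0 1.5 0 255;0 0 1.5 0 255"}}

```text
time: 10.8
ee_pos: [0.5085, -0.0282, 0.0762]
tcp_rot: [175.9, -0.6, 158.9]
wrist_force: [-0.0, -0.3, -0.0]
opening: 0.0003
grasp_force: 0.0
```

Call:
{"name": "send_rows", "arguments": {"targets": "0 0 1 0 255;0 0 2 0 255;0 0 2 0 255"}}

```text
time: 11.18
ee_pos: [0.5087, -0.028, 0.0752]
tcp_rot: [175.9, -0.5, 158.9]
wrist_force: [-2.1, 0.4, 7.5]
opening: -0.0002
grasp_force: 3.9
```

Contact came at a reported z of about 0.0755 with the insert top at 0.102. The real tips are therefore about 26 mm behind the reported TCP. I'll lift, back off, lower by the right amount and push.

Run:
```python
from m import *
go(.5087,-.028,.085);go(.4414,-.0015,.085);go(.4414,-.0015,.067);go(.5414,-.0405,.067)
```

```text
t 11.175 [ 0.5087 -0.028   0.0752] [175.91  -0.53 158.9 ] op -0.0002 F [-2.15  0.4   7.45] lean [ 0.017  0.07  -0.997]
shift [ 0.1  0.7 -9.7] 
t 11.175 [ 0.5087 -0.028   0.0752] [175.91  -0.53 158.9 ] op -0.0002 F [-2.15  0.4   7.45] lean [ 0.017  0.07  -0.997]
shift [72.4  1.1 -9. ] 
t 11.175 [ 0.5087 -0.028   0.0752] [175.91  -0.53 158.9 ] op -0.0002 F [-2.15  0.4   7.45] lean [ 0.017  0.07  -0.997]
shift [72.3 -0.2  8.9] 
t 11.175 [ 0.5087 -0.028   0.0752] [175.91  -0.53 158.9 ] op -0.0002 F [-2.15  0.4   7.45] lean [ 0.017  0.07  -0.997]
shift [-35.1  -0.5   7.9]
```

Call:
{"name": "send_rows", "arguments": {"targets": "0 0 -6 0 255;0 0 -12 0 255;20 0 -12 0 255;45 0 -12 0 255;72.5 0 -12 0 255;72.5 0 -12 0 255;72.5 0 0 0 255;72.5 0 8 0 255;72.5 0 8 0 255;68 0 8 0 255;64 0 8 0 255;60 0 8 0 255;56 -0.1 8 0 255;52 -0.1 8 0 255;48 -0.1 8 0 255;44 -0.1 8 0 255;40 -0.1 8 0 255;40 -0.1 8 0 255"}}

```text
time: 13.42
ee_pos: [0.4716, -0.0134, 0.0666]
tcp_rot: [176.0, -0.6, 158.9]
wrist_force: [0.3, 0.2, 0.2]
opening: -0.0002
grasp_force: 0.0
```

Run:
```python
from m import *
go(.5414,-.0405,.067)
for i in range(1):
    s=camera("scene");h=cv2.cvtColor(s,cv2.COLOR_BGR2HSV)
    c=big(((h[...,1]<75)&(h[...,2]>100)).astype(np.uint8),(220,165,305,235));print(c.min(0),c.max(0))
w=camera("wrist")
```

```text
t 13.425 [ 0.4716 -0.0134  0.0666] [175.96  -0.57 158.9 ] op -0.0002 F [0.34 0.19 0.22] lean [ 0.016  0.069 -0.997]
shift [-74.8  -0.1  -1.2] 
[252. 179.] [287. 202.]
```

The insert is sliding now. I'll continue the push.

Call:
{"name": "send_rows", "arguments": {"targets": "-5 0 0 0 255;-10 0 0 0 255;-15 0 0 0 255;-20 0 0 0 255;-25 0 0 0 255;-30 0 0 0 255;-35 0 0 0 255;-40 0 0 0 255;-45 0 0 0 255;-50 0 0 0 255;-54 0 0 0 255;-58 0 0 0 255;-62 0 0 0 255;-66 0 0 0 255;-69 0 0 0 255;-72 0 0 0 255;-72 0 0 0 255"}}

```text
time: 15.65
ee_pos: [0.5387, -0.0393, 0.0658]
tcp_rot: [176.0, -0.6, 158.9]
wrist_force: [0.3, -0.6, 0.1]
opening: 0.0003
grasp_force: 0.0
```

Run:
```python
from m import *
go(.5414,-.0405,.067)
s=camera("scene");cv2.imwrite("pics/s3.png",cv2.resize(s[150:250,180:310],(780,600),interpolation=cv2.INTER_NEAREST))
h=cv2.cvtColor(s,cv2.COLOR_BGR2HSV)
c=big(((h[...,1]<75)&(h[...,2]>100)).astype(np.uint8),(200,165,305,235));print(c.min(0),c.max(0))
```

```text
t 15.65 [ 0.5387 -0.0393  0.0658] [175.96  -0.57 158.9 ] op 0.0003 F [ 0.27 -0.6   0.08] lean [ 0.016  0.069 -0.997]
shift [-2.9 -0.1 -1.2] 
[228. 188.] [265. 213.]
```

Call:
{"name": "send_rows", "arguments": {"targets": "-1 0 0 0 255;-2 0 0 0 255;-3 0 0 0 255;-4 0 0 0 255;-4 0 0 0 255"}}

```text
time: 16.32
ee_pos: [0.5422, -0.0406, 0.0659]
tcp_rot: [175.9, -0.6, 158.9]
wrist_force: [-1.0, 0.7, -0.4]
opening: -0.0003
grasp_force: 0.4
```

Run:
```python
from m import *
go(.5414,-.0405,.067)
s=camera("scene")
h=cv2.cvtColor(s,cv2.COLOR_BGR2HSV)
c=big(((h[...,1]<75)&(h[...,2]>100)).astype(np.uint8),(200,165,305,235));print(c.min(0),c.max(0))
m=camera_model("scene");P=np.linalg.inv(m["pose"]);t=np.linspace(0,6.28,200)
def bb(x,y,z,r=.05):
    X=np.c_[x+r*np.cos(t),y+r*np.sin(t),0*t+z];u=(m["K"]@(P[:3,:3]@X.T+P[:3,3:])).T;u=u[:,:2]/u[:,2:];return u.min(0).round(1),u.max(0).round(1)
print(bb(.598,-.0644,.095),bb(.598,-.0644,.102),"start",bb(.5105,-.0305,.102))
```

```text
t 16.325 [ 0.5422 -0.0406  0.0659] [175.95  -0.58 158.9 ] op -0.0003 F [-1.04  0.68 -0.39] lean [ 0.016  0.07  -0.997]
shift [ 0.8 -0.1 -1.1] 
[228. 190.] [264. 213.]
(array([226.3, 189.5]), array([263.7, 212.2])) (array([226. , 187.5]), array([263.6, 210.1])) start (array([256.4, 176.4]), array([292.5, 197.6]))
```

The insert's outline matches the prediction for a seated disc: bottom row 213, and its offsets equal those at the start. I'll back off and rise, then compute the cup approach.

Call:
{"name": "send_rows", "arguments": {"targets": "4 0 0 0 255;10 0 0 0 200;15 0 -20 0 100;15 0 -60 0 0;15 0 -110 0 0;15 0 -130 0 0;15 0 -130 0 0;15 0 -130 0 0"}}

```text
time: 17.38
ee_pos: [0.5256, -0.0441, 0.1945]
tcp_rot: [176.0, -0.7, 158.9]
wrist_force: [-0.7, -0.3, -0.9]
opening: 0.0851
grasp_force: 0.0
```

Run:
```python
from m import *
cup=ray("top",[(247.1,116.1)],.09)[0];print("cup",cup,"bowl",ray("top",[(251.7,167.7)],.062)[0],"vase",ray("top",[(257,212.5)],.07)[0])
go(cup[0],cup[1],.2,77)
print(bot.get_obs()["q"].round(1))
t=camera("top");h=cv2.cvtColor(t,cv2.COLOR_BGR2HSV)
try:
    c=big(((h[...,1]<70)&(h[...,2]>150)).astype(np.uint8),(365,100,415,160));print(c.min(0),c.max(0),circ(ray("top",c,.095)[:,:2]))
except Exception as e: print(e)
```

```text
cup [0.64343291 0.29852351 0.09      ] bowl [0.51372409 0.29229129 0.062     ] vase [0.39673001 0.27971158 0.07      ]
t 17.375 [ 0.5256 -0.0441  0.1945] [175.97  -0.66 158.91] op 0.0851 F [-0.73 -0.34 -0.87] lean [ 0.015  0.07  -0.997]
shift [ 13.5 361.5  20.1] ('turn', np.float64(81.90822237843147))
[-7.2  1.2  5.  93.4  4.1 13.9]
[371. 111.] [403. 132.] [ 0.62194731 -0.05985336  0.0293625 ]
```

Call:
{"name": "send_rows", "arguments": {"targets": "0 30 3 9 0;0 60 6 18 0;0 90 9 27 0;0 120 12 36 0;-2 150 15 45 0;-3 180 18 54 0;-4 220 21 63 0;-5 260 24 72 0;-6 301 26 82 0;-6 301 26 82 0;-6 301 26 82 0;-6 301 26 82 0"}}

```text
time: 18.92
ee_pos: [0.6401, 0.2345, 0.1909]
tcp_rot: [-180.0, -4.1, 76.9]
wrist_force: [0.2, 0.0, 0.5]
opening: 0.0854
grasp_force: 0.0
```

Run:
```python
from m import *
go(.6434,.2985,.15,77)
o=bot.get_obs();print(o["q"].round(1));w=camera("wrist");t=camera("top")
cv2.imwrite("pics/top2.png",t)
cv2.imwrite("pics/w3.png",cv2.vconcat([cv2.copyMakeBorder(w[0:300],0,0,0,0,cv2.BORDER_CONSTANT),cv2.copyMakeBorder(cv2.resize(t[85:175,345:435],(270,270),interpolation=cv2.INTER_NEAREST),0,0,0,370,cv2.BORDER_CONSTANT)]))
h=cv2.cvtColor(t,cv2.COLOR_BGR2HSV)
c=big(((h[...,1]<70)&(h[...,2]>150)).astype(np.uint8),(355,90,425,175));print(c.min(0),c.max(0),circ(ray("top",c,.095)[:,:2]))
c=big((h[...,2]>190).astype(np.uint8),(320,65,460,200));print("rim top",circ(ray("top",c,.092)[:,:2]))
```

```text
t 18.925 [0.6401 0.2345 0.1909] [-179.98   -4.07   76.89] op 0.0854 F [0.17 0.02 0.55] lean [ 0.016  0.069 -0.997]
shift [ 60.  -11.3  45.3] ('turn', np.float64(-0.11068951984509567))
[ 18.5  21.4  28.   94.5   3.5 121.7]
[371. 135.] [373. 140.] [ 0.57458056 -0.00516537  0.01690056]
rim top [0.54840885 0.02187623 0.06863765]
```

View pics/w3.png

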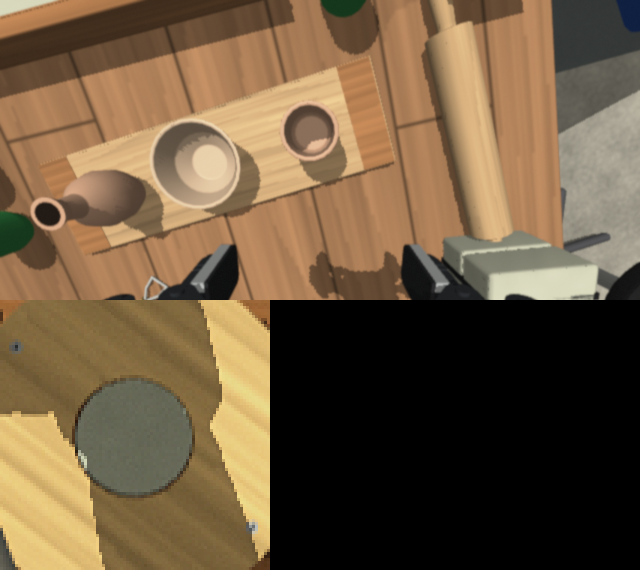

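The upper part shows the cup rim centred at wrist pixel (310,131), beside the bowl at (195,163). The lower part shows the insert seated centrally in the recess, in the arm's shadow. I'll measure both precisely.

Run:
```python
from m import *
o=bot.get_obs();w=cv2.imread("pics/w3.png")[:300]
h=cv2.cvtColor(w,cv2.COLOR_BGR2HSV)
print([list(h[131,x]) for x in (278,284,290,310,330,337,342)])
# radial edge: rim outer = strongest gradient along rays between r 24..36
g=cv2.GaussianBlur(h[...,0:3],(3,3),0).astype(float); lab=cv2.cvtColor(cv2.GaussianBlur(w,(3,3),0),cv2.COLOR_BGR2LAB).astype(float)
pts=[]
for a in np.radians(np.arange(0,360,4)):
    r=np.arange(23,36,.25);X=310+r*np.cos(a);Y=131+r*np.sin(a)
    b=cv2.remap(lab[...,2].astype(np.float32),X[None].astype(np.float32),Y[None].astype(np.float32),1)[0]
    i=np.argmax(np.abs(b[4:]-b[:-4]))+2;pts.append((X[i],Y[i]))
pts=np.array(pts);print("cup rim wrist",circ(ray("wrist",pts,.09,o)[:,:2]))
t=cv2.imread("pics/top2.png");h=cv2.cvtColor(t,cv2.COLOR_BGR2HSV)
c=big((h[...,1]<80).astype(np.uint8),(355,90,425,175));print(c.min(0),c.max(0),"insert",circ(ray("top",c,.095)[:,:2]))
```

```text
[[np.uint8(17), np.uint8(104), np.uint8(221)], [np.uint8(13), np.uint8(93), np.uint8(131)], [np.uint8(12), np.uint8(92), np.uint8(83)], [np.uint8(13), np.uint8(90), np.uint8(139)], [np.uint8(13), np.uint8(92), np.uint8(97)], [np.uint8(13), np.uint8(93), np.uint8(220)], [np.uint8(17), np.uint8(104), np.uint8(220)]]
cup rim wrist [0.64532569 0.30112135 0.02429437]
[370. 111.] [408. 149.] insert [ 0.59828363 -0.06417595  0.04913052]
```

Run:
```python
from m import *
go(.645,.303,.015,77);go(.645,.303,.08)
```

```text
t 19.025 [0.6403 0.2346 0.1913] [179.99  -4.1   76.86] op 0.0853 F [ 0.06  0.72 -0.33] lean [ 0.016  0.07  -0.997]
shift [ 54.9 -11.  180.7] ('turn', np.float64(-0.1371864469257531))
t 19.025 [0.6403 0.2346 0.1913] [179.99  -4.1   76.86] op 0.0853 F [ 0.06  0.72 -0.33] lean [ 0.016  0.07  -0.997]
shift [ 59.6 -11.  115.9]
```

Call:
{"name": "send_rows", "arguments": {"targets": "20 -4 0 0 0;40 -8 0 0 0;55 -11 0 0 0;55 -11 0 0 0;55 -11 0 0 0;55 -11 40 0 0;55 -11 80 0 0;55 -11 80 0 0;55 -11 80 0 0"}}

```text
time: 20.15
ee_pos: [0.6439, 0.2967, 0.1172]
tcp_rot: [179.9, -4.2, 76.9]
wrist_force: [0.2, 0.2, 0.4]
opening: 0.0856
grasp_force: 0.0
```

Run:
```python
from m import *
go(.645,.303,.015,77)
w=camera("wrist");s=camera("scene")
cv2.imwrite("pics/c4.png",cv2.vconcat([w[150:400],cv2.copyMakeBorder(cv2.resize(s[200:320,300:440],(350,300)),0,0,0,290,cv2.BORDER_CONSTANT)]))
print(bot.get_obs()["q"].round(1))
```

```text
t 20.15 [0.6439 0.2967 0.1172] [179.93  -4.15  76.87] op 0.0856 F [0.23 0.17 0.37] lean [ 0.018  0.07  -0.997]
shift [ -1.1  -0.5 102.3] ('turn', np.float64(-0.13306085451456795))
[ 23.3  23.8  22.9  86.6   3.3 126.5]
```

View pics/c4.png

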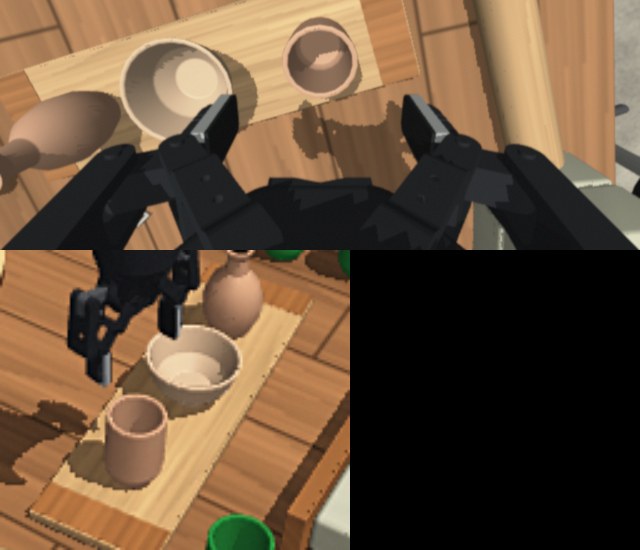

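The picture shows the cup at wrist pixel (320,210) between the open fingers, with tips at (222,250) and (415,250) in the wrist view and (342,252) and (368,234) in the scene view. I'll check the tip depth against these.

Run:
```python
from m import *
o=bot.get_obs();M=R.from_euler('xyz',o["tcp_rot"],degrees=True).as_matrix()
m=camera_model("scene");P=np.linalg.inv(m["pose"]);mw=camera_model("wrist");W=np.linalg.inv(mw["T_tool_cam"])
f=lambda K,T,X:(lambda u:(u[:2]/u[2]).round(0))(K@(T[:3,:3]@X+T[:3,3]))
for d in (.013,.026,.04,.053,.066):
    print(d,*[(f(m["K"],P,o["ee_pos"]+M@np.array([0,s*.0425,-d])),f(mw["K"],W,np.array([0,s*.0425,-d]))) for s in(1,-1)])
c=np.array([.6444,.300,.09]);print(f(mw["K"],W,M.T@(c-o["ee_pos"])),f(m["K"],P,c))
```

```text
0.013 (array([340., 260.]), array([388., 237.])) (array([365., 243.]), array([251., 237.]))
0.026 (array([340., 256.]), array([394., 247.])) (array([366., 239.]), array([246., 247.]))
0.04 (array([340., 251.]), array([400., 259.])) (array([366., 234.]), array([239., 259.]))
0.053 (array([340., 247.]), array([408., 272.])) (array([366., 230.]), array([231., 272.]))
0.066 (array([340., 242.]), array([417., 288.])) (array([366., 225.]), array([222., 288.]))
[319. 214.] [354. 265.]
```

The depth of 40 mm with the fingers open is confirmed. I'll descend, close and lift slightly.

Call:
{"name": "send_rows", "arguments": {"targets": "-1 -0.5 30 0 0;-1 -0.5 60 0 0;-1 -0.5 85 0 0;-1 -0.5 100 0 0;-1 -0.5 104 0 0;-1 -0.5 104 0 0;-1 -0.5 104 0 0", "newtons": 30}}

```text
time: 21.12
ee_pos: [0.645, 0.3035, 0.0127]
tcp_rot: [179.9, -4.2, 76.9]
wrist_force: [-0.5, 0.2, -0.5]
opening: 0.0855
grasp_force: 0.0
```

Call:
{"name": "send_rows", "arguments": {"targets": "0 0 0 0 50;0 0 0 0 80;0 0 0 0 110;0 0 0 0 140;0 0 0 0 170;0 0 0 0 170;0 0 0 0 170;0 0 0 0 170", "newtons": 30}}

```text
time: 22.12
ee_pos: [0.6449, 0.3034, 0.0121]
tcp_rot: [179.9, -4.1, 76.9]
wrist_force: [1.2, -0.5, 4.4]
opening: 0.0571
grasp_force: 32.7
```

Run:
```python
from m import *
go(.645,.3034,.142);go(.599,-.0609,.142);go(.599,-.0609,.0951)
```

```text
t 22.125 [0.6449 0.3034 0.0121] [179.94  -4.13  76.88] op 0.0571 F [ 1.24 -0.5   4.38] lean [ 0.017  0.07  -0.997]
shift [   9.4    0.2 -129.6] 
t 22.125 [0.6449 0.3034 0.0121] [179.94  -4.13  76.88] op 0.0571 F [ 1.24 -0.5   4.38] lean [ 0.017  0.07  -0.997]
shift [-354.9   38.1 -155.9] 
t 22.125 [0.6449 0.3034 0.0121] [179.94  -4.13  76.88] op 0.0571 F [ 1.24 -0.5   4.38] lean [ 0.017  0.07  -0.997]
shift [-358.3   38.1 -109.1]
```

Call:
{"name": "send_rows", "arguments": {"targets": "1 0 -15 0 170;3 0 -40 0 170;5 0 -75 0 170;8 0 -110 0 170;9 0 -130 0 170;-15 3 -132 0 170;-50 7 -134 0 170;-90 11 -137 0 170;-135 16 -140 0 170;-180 21 -144 0 170;-225 26 -147 0 170;-270 30 -150 0 170;-310 34 -153 0 170;-340 37 -155 0 170;-355 38 -156 0 170;-355 38 -156 0 170;-355 38 -156 0 170;-355 38 -156 0 170;-355 38 -156 0 170;-355 38 -156 0 170", "newtons": 30}}

```text
time: 24.62
ee_pos: [0.5986, -0.0606, 0.1416]
tcp_rot: [-180.0, -4.1, 76.9]
wrist_force: [-0.0, -0.8, -1.7]
opening: 0.0575
grasp_force: 32.6
```

Run:
```python
from m import *
go(.599,-.0609,.1);go(.599,-.0609,.095,77)
o=bot.get_obs();print(o["grasp_force"],o["qd"].round(1))
# cup rim seen from wrist: inner rim circle check
w=camera("wrist");cv2.imwrite("pics/w5.png",w)
W=np.linalg.inv(camera_model("wrist")["T_tool_cam"]);K=camera_model("wrist")["K"]
```

```text
t 24.625 [ 0.5986 -0.0606  0.1416] [-179.99   -4.1    76.91] op 0.0575 F [-0.01 -0.77 -1.73] lean [ 0.016  0.07  -0.997]
shift [-3.2  0.5 41.5] 
t 24.625 [ 0.5986 -0.0606  0.1416] [-179.99   -4.1    76.91] op 0.0575 F [-0.01 -0.77 -1.73] lean [ 0.016  0.07  -0.997]
shift [-3.5  0.5 46.5] ('turn', np.float64(-0.08797753472342151))
32.62900457717478 [-0.2 -0.1  0.1  0.1  0.1 -0.1]
```

Call:
{"name": "send_rows", "arguments": {"targets": "-1 0 10 0 170;-2 0.3 20 0 170;-2.5 0.3 30 0 170;-3 0.5 37 0 170;-3.2 0.5 42 0 170;-3.2 0.5 42 0 170;-3.2 0.5 42 0 170"}}

```text
time: 25.55
ee_pos: [0.5991, -0.0613, 0.0998]
tcp_rot: [180.0, -4.1, 76.9]
wrist_force: [-0.4, 0.4, -2.0]
opening: 0.0573
grasp_force: 32.6
```

Call:
{"name": "send_rows", "arguments": {"targets": "0 0 0.5 0 170;0 0 1 0 170;0 0 1.5 0 170;0 0 2 0 170;0 0 2 0 170"}}

```text
time: 26.18
ee_pos: [0.599, -0.0612, 0.0974]
tcp_rot: [-180.0, -4.1, 76.9]
wrist_force: [-0.4, -0.7, -2.5]
opening: 0.0574
grasp_force: 32.6
```

Call:
{"name": "send_rows", "arguments": {"targets": "0 0 0.5 0 170;0 0 1 0 170;0 0 1.5 0 170;0 0 1.5 0 170"}}

```text
time: 26.68
ee_pos: [0.599, -0.0611, 0.0959]
tcp_rot: [-180.0, -4.1, 76.9]
wrist_force: [0.5, -0.6, -2.0]
opening: 0.0574
grasp_force: 32.6
```

Call:
{"name": "send_rows", "arguments": {"targets": "0 0 0.5 0 170;0 0 1 0 170;0 0 1 0 170"}}

```text
time: 27.05
ee_pos: [0.599, -0.061, 0.0951]
tcp_rot: [-180.0, -4.1, 76.9]
wrist_force: [-0.6, -0.9, -0.1]
opening: 0.0574
grasp_force: 32.7
```

Call:
{"name": "send_rows", "arguments": {"targets": "0 0 0.5 0 170;0 0 1 0 170;0 0 1 0 170"}}

```text
time: 27.42
ee_pos: [0.5991, -0.061, 0.095]
tcp_rot: [180.0, -4.1, 76.9]
wrist_force: [-3.2, -0.9, 6.7]
opening: 0.0571
grasp_force: 33.3
```

The cup is in contact. I'll release it gently and watch.

Call:
{"name": "send_rows", "arguments": {"targets": "0 0 0 0 100;0 0 0 0 80;0 0 0 0 70;0 0 0 0 60;0 0 0 0 40;0 0 0 0 20;0 0 0 0 0;0 0 0 0 0;0 0 0 0 0;0 0 0 0 0", "newtons": 20}}

```text
time: 28.68
ee_pos: [0.5991, -0.0609, 0.094]
tcp_rot: [-180.0, -4.1, 76.9]
wrist_force: [0.4, 1.4, -0.1]
opening: 0.0853
grasp_force: 0.0
```

Run:
```python
from m import *
go(.599,-.0610,.11);go(.599,-.061,.26)
o=bot.get_obs();print(o["grasp_force"],o["opening"])
```

```text
t 28.675 [ 0.5991 -0.0609  0.094 ] [-179.99   -4.09   76.89] op 0.0853 F [ 0.44  1.39 -0.1 ] lean [ 0.016  0.07  -0.997]
shift [  1.   -0.1 -16. ] 
t 28.675 [ 0.5991 -0.0609  0.094 ] [-179.99   -4.09   76.89] op 0.0853 F [ 0.44  1.39 -0.1 ] lean [ 0.016  0.07  -0.997]
shift [ 1.170e+01 -1.000e-01 -1.656e+02] 
0.0 0.08532842961905786
```

Call:
{"name": "send_rows", "arguments": {"targets": "0 0 -10 0 0;1 0 -30 0 0;4 0 -70 0 0;8 0 -110 0 0;10 0 -130 0 0;50 0 -135 0 0;100 0 -135 0 0;150 0 -135 0 0;200 0 -135 0 0;250 0 -130 0 0;250 0 -130 0 0;250 0 -130 0 0;250 0 -130 0 0"}}

```text
time: 30.3
ee_pos: [0.6535, 0.1717, 0.2421]
tcp_rot: [180.0, -4.1, 76.8]
wrist_force: [0.8, 0.2, 0.5]
opening: 0.0855
grasp_force: 0.0
```

Run:
```python
from m import *
t=camera("top");s=camera("scene");cv2.imwrite("pics/tf.png",t);cv2.imwrite("pics/sf.png",s)
o=bot.get_obs();print(o["time"],o["ee_pos"])
h=cv2.cvtColor(t,cv2.COLOR_BGR2HSV)
print([[tuple(int(v) for v in h[y,x]) for x in (372,380,389,398,406)] for y in (118,130,142)])
m=(h[...,1]<80).astype(np.uint8);c=big(m,(355,90,425,175));print(c.min(0),c.max(0),"insert",circ(ray("top",c,.095)[:,:2]))
k=((h[...,0]<20)&(h[...,1]>=60)&(h[...,2]>60)).astype(np.uint8)
z=np.zeros_like(k);cv2.fillPoly(z,[cv2.convexHull(c.astype(np.int32))],1);z=cv2.erode(z,np.ones((3,3)))
c2=big((k&z),(355,90,425,175));print("cup blob",c2.min(0),c2.max(0),c2.mean(0),circ(ray("top",c2,.173)[:,:2]))
hs=cv2.cvtColor(s,cv2.COLOR_BGR2HSV)
ms=((hs[...,0]<16)&(hs[...,1]>55)&(hs[...,1]<150)).astype(np.uint8);c3=big(ms,(215,150,275,215));print("scene cup",c3.min(0),c3.max(0))
M=camera_model("scene");P=np.linalg.inv(M["pose"]);
for z_ in(.095,.173):
    u=M["K"]@(P[:3,:3]@np.array([.5982,-.0643,z_])+P[:3,3]);print(z_,u[:2]/u[2])
```

```text
30.4 [0.653558   0.17174002 0.24204093]
[[(20, 124, 233), (33, 40, 193), (13, 127, 62), (13, 127, 62), (19, 129, 138)], [(30, 37, 132), (11, 129, 105), (13, 119, 114), (14, 123, 179), (35, 42, 104)], [(30, 35, 96), (31, 37, 198), (33, 40, 197), (31, 36, 197), (17, 136, 111)]]
[355.  90.] [408. 174.] insert [ 0.58150839 -0.02204906  0.07112835]
cup blob [379. 113.] [406. 139.] [391.67605634 126.74647887] [ 0.59173999 -0.05771342  0.02991228]
scene cup [215. 150.] [274. 205.]
0.095 [245.05018072 200.56311777]
0.173 [242.8245749  176.88374633]
```

I've used all my picture views, so I'll verify numerically by fitting the cup rim and the insert with radial edges.

Run:
```python
from m import *
t=cv2.imread("pics/tf.png");s=cv2.imread("pics/sf.png")
def proj(n,X):
    m=camera_model(n);P=np.linalg.inv(m["pose"]);u=m["K"]@(P[:3,:3]@np.array(X)+P[:3,3]);return u[:2]/u[2]
h=cv2.cvtColor(t,cv2.COLOR_BGR2HSV)
plast=cv2.inRange(h,(24,20,60),(45,70,255))//255   # plaster hue/sat incl. shadow
print("rim pred",proj("top",(.5982,-.0643,.173)),"insert pred",proj("top",(.5982,-.0643,.095)))
for y in range(106,154,2): print(y,''.join('P' if plast[y,x] else ('c' if h[y,x,0]<=16 else '.') for x in range(364,418)))
hs=cv2.cvtColor(s,cv2.COLOR_BGR2HSV)
pl=cv2.inRange(hs,(24,15,60),(50,75,255))
for y in range(164,218,2): print(y,''.join('P' if pl[y,x] else ('c' if hs[y,x,0]<=14 else '.') for x in range(215,275)))
print(proj("scene",(.5982,-.0643,.173)),proj("scene",(.5982,-.0643,.095)))
```

```text
rim pred [394.52676845 124.05731431] insert pred [389.16810526 130.29346069]
106 P.....................................................
108 P.....................................................
110 .P....................................................
112 PP.................PPPPPPP...cccc.....................
114 PPP...........cPPPPPPPP.cccccccccccccc................
116 PPP.........PPPPPPPPPPcccccccccccccccccc..............
118 PP.PP......PPPPPPPPPccccccccccccccccccccc.............
120 PPP.P...cPPPPPPPPPPccccccccccccccccccccccc............
122 PP.P.P.cPPPPPPPPP.cccccccccccccccccccccccc............
124 .PPP.P.PPPPPPPPP.ccccccccccccccccccccccccccP..........
126 .PPP.P.PPPPPPPP.cccccccccccccccccccccccccc.P..........
128 PPP..PPPPPPPPPP.ccccccccccccccccccccccccccPPP.........
130 P.PPPPPPPPPPPPP.cccccccccccccccccccccccccPPPP.........
132 PPPPPP..PPPPPPPPccccccccccccccccccccccc.PPPPP.........
134 PPPPP.PPPPPPPPPPPcccccccccccccccccccc.PPPPPPP.........
136 PPP.PPPPP.PPPPPPPP.ccccccccccccccc.PPPPPPPPPc.........
138 P.PP.PPP..PPPPPPPPPPP.cccccccccccPPPPPPPPPPc..........
140 .PPP.P.PP..PPPPP
[... 1503 characters left out ...]
.............PPPPPPcccccccccccccccccccccPPPPPPPPP..........
200 ..............PPPPPPPcccccccccccccccccccPPPPPPPPPP..........
202 .............PPPPPPPPP.ccccccccccccccc.PPPPPPPPPPPc.........
204 ............cPPPPPPPPPPP.ccccccccccc.PPPPPPPPPPPPP..........
206 ............cPPPPPPPPPPPPPPPPPPPPPPPPPPPPPPPPPPP............
208 ...............PPPPPPPPPPPPPPPPPPPPPPPPPPPPPPP..............
210 .................PPPPPPPPPPPPPPPPPPPPPPPPPP.................
212 ....................PPPPPPPPPPPPPPPPPP......................
214 ............................................................
216 ............................................................
[242.8245749  176.88374633] [245.05018072 200.56311777]
```

The cup rim sits at (394.7,124) in the top view against a prediction of (394.5,124.1), and the insert outline is unchanged. The cup is upright and centred, so I'm handing in.

```bash
python3 -c "
from workcell import ticket
print(ticket.job_done())"
```

```text
the job is handed in; nothing more can be done
None
```

I slid the insert flat into the recess and stood the cup upright in the middle of it, with the bowl and vase untouched, and handed the job in at about 30 s; the hand-in gave no verdict, and the last camera check put the cup within about 1 mm of centre.

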